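# Swing the bench magnifier over the sprouted plate and light it

## Robot

A 6-joint arm with a two-finger parallel gripper is mounted at the origin on the work surface. World frame = base frame: x ahead of the robot, y to its left, z up, the work surface at z = 0. Lengths are in m, angles in degrees, forces in N, time in s.
With the tool pointing down it reaches from about 0.375 to 0.9 m from the base axis. Payload 3.1 kg.
Tool frame: the origin (TCP) lies at the very end of the fingers, on their centre line; the grasp point (between the pads) lies 19 mm behind it (bot.hold_point_z is the z of the grasp point in the tool frame, in m); z points along the fingers, y is the line along which they close (so a half turn about z gives the same grasp; the last joint's range is limited). The gripper opens to 87 mm and grips with 3 to 60 N. Pads are 19 mm wide; open, the fingers measure 117 mm over their backs; the gripper's body (75 mm by 190 mm) begins 51 mm behind the grasp point.
Start: joints at [-74.513, 30.224, 82.088, -0, 67.689, -10.227], TCP at [0.271, -0.563, 0.187] pointing down, gripper open.
Joint ranges: [-176.69, 176.69], [-43.24, 126.21], [12.49, 139.97], [-82, 262], [0, 151.66], [-163.58, 163.58]. Speed limits (degrees/s): [159.86, 159.86, 180, 180, 180, 180].

## Interface

Orientations are given as a 3x3 rotation matrix whose columns are the frame's x, y, z axes.
In Python, from rig import bot, capture, camera_model gives the robot as it stands.
- The arm moves only by the tool apply_moves, never from a script. Its argument "plan" is text: rows parted by semicolons, each of 6 numbers parted by spaces: the shift along the tool's x, y, z in units of 0.05 m (1.0 is 0.05 m), then the turn, a rotation vector about the tool's x, y, z in units of 360 degrees (1.0 is 360 degrees). In form: dx dy dz ax ay az; .... A call has 1 to 10 rows; each row shifts and turns the commanded pose from where the row before left it, along the tool's axes as they then stand; what a row does not reach is not made up. A row lasts 1/12 s, in which the tool goes at most 41.7 mm and 7.16 degrees, less where a joint would pass 70% of its speed; a pose out of reach is approached as far as the arm can. A call with a number of a shift or a turn outside -1 to 1 is refused whole. A call with a gripper value outside its range is refused whole. "gripper" is the gripper command: -1 is shut, 1 is fully open, values between are in proportion, set as the call begins (left out, the last holds). The fingers move at their own pace and stop on an object; the grip force is fixed at half the most. Time passes only in rows, so rows that do not move let the fingers close. It gives the time, the measured TCP pose, the force, the opening and the grip force at its end, in the units of the state.
- bot.read_state(): the state, without advancing time (a new reading comes with each control period).
- capture(name): name is "side" or "top" or "wrist"; returns the picture (400x640x3 uint8, red, green, blue); there is no depth.
- camera_model(name): a dict with "vertical_fov" (degrees; the focal length in pixels is half the picture's height over the tangent of half this angle, whatever the lens; pixels are square), "cx", "cy" (the principal point, pixels), "position" and "rotation" of the camera in the world; the wrist camera has in their place "hand_eye" (4x4, takes a point from camera to tool coordinates, whose origin is the TCP and whose axes are the flange's). Camera axes: x right, y down, z forward; pixel columns grow to the right and rows downward; lengths in m; the calibration is good to about 2 mm. A picture is of the moment at which its call begins: read the wrist's pose just before it. camera_model takes no time and is no camera call.
- bot.hand_in(): hands the job in; it is judged then, once.
The state is a dict: "time_s": time; "joint_positions": joint angles; "qvel": joint speeds; "tau": joint torques, N m; "position": TCP position; "tcp_rot": TCP orientation; "force": force on the tool from outside, world axes, zero at the start; "moment": the same for the moment, N m; "opening": opening from 0.0 (shut) to 1.0 (fully open); "grasp_force": force on a finger pad.
Only numpy, scipy, OpenCV 4.12 (cv2) and the standard library are available. Lean on these libraries where they do the work, as an engineer would, in place of code of your own. Each camera call takes 0.05 s, during which the arm holds its last target. There are 200 camera calls.

## Task

Get the bench magnifier ready for counting the seedlings on the plate whose seeds have sprouted green: with a fingertip, gently push its arm round until the lens is centred over that plate, and push the red toggle on the arm over towards the lens to switch on the ring light (either first). Push only the arm and the toggle, keep your fingers off the lens head, and leave the plates and everything else on the bench where they are.

Things in the scene. Friction and masses are not known exactly. Their poses are not given: they have to be found in the camera images.
- stand: bench magnifier's stand, bolted down: grey round cast foot, 200 mm across and 24 mm high, with a 22 mm steel pillar in its middle. Origin at the centre of the foot's underside, which is on the arm's vertical pivot axis; x points away from the robot side, z up. Its position and yaw vary
- mag_arm (a joint): angle of the magnifier's arm about the pillar (rad): the arm points along (-cos q, sin q) in the stand's frame, so at 0 along its -x (towards the robot), positive towards its +y; stops at -1.5 and 1.5. It starts near 0, between the plates. Steady pivot friction: some 1.7 N at push_point moves it and it stays where it is left
- pivot_top (a point): pivot axis at the flat top of the arm's housing, 222 mm above the bench. The housing is a white box 44 mm wide and 34 mm high, part of the arm, reaching from 30 mm behind this axis to 115 mm in front of it; only the red toggle stands above its top
- push_point (a point): middle of the bare part of the arm, a level steel tube 18 mm thick whose axis is 205 mm above the bench; this point lies on the tube's axis 168 mm from the pivot axis. Bare from 120 to 200 mm from the pivot axis; only air below it down to the bench and the plates (below 35 mm)
- lens (a point): round lens head on the end of the arm: white ring 130 mm across and 28 mm thick around a clear 92 mm lens. This point is the lens's centre, on the ring's underside, 191 mm above the bench and 280 mm from the pivot axis; z up. Not to be touched
- light_switch (a joint): lean of the red toggle (rad): 0 = off, leaning 0.45 rad towards the pillar; it grows as the toggle is pushed outwards along the arm, to 1.0 = fully over, leaning 0.55 rad towards the lens. It counts as on from 0.6 and stays where it is left; some 0.6 N at its tip moves it (1.5 N half-way down)
- switch_tip (a point): centre of the 12 mm ball at the top of the red toggle, which is 26 mm from the toggle's pivot. That pivot is on the arm's centreline, 50 mm from the pillar's axis and 226 mm above the bench (4 mm above the housing's top); the toggle's rod is 9 mm thick
- plate_sprouted: white saucer-like round plate, 130 mm across, 14 mm high at the rim, 0.22 kg, loose on the bench; origin at the centre of its underside, z up. It carries five pale agar discs with brown seeds, from which green two-leaved seedlings 11 to 17 mm tall have grown. The four plates stand around the pillar, about 280 mm from its axis, in any order. This is the plate to be looked at
- plate_pink: white saucer-like round plate, 130 mm across, 14 mm high at the rim, 0.22 kg, loose on the bench; origin at the centre of its underside, z up. It carries five pink agar discs with brown seeds, none sprouted
- plate_amber: white saucer-like round plate, 130 mm across, 14 mm high at the rim, 0.22 kg, loose on the bench; origin at the centre of its underside, z up. It carries four amber agar discs with brown seeds, none sprouted
- plate_clear: white saucer-like round plate, 130 mm across, 14 mm high at the rim, 0.22 kg, loose on the bench; origin at the centre of its underside, z up. It carries five greyish clear agar discs with brown seeds, none sprouted
- tweezers: dark steel tweezers lying flat in the gap between the plates, 118 mm long along x, 4 mm high; origin at the centre of the underside. To be left alone
- seed_jar: amber glass jar with black lid, 60 mm across, 95 mm high, at the left; origin at the centre of its underside. To be left alone
- seed_tin: green tin, 74 mm across, 110 mm high, at the left; origin at the centre of its underside. To be left alone
- petri_stack: stack of four clear dishes, 92 mm across, 59 mm high, at the right; origin at the centre of its underside. To be left alone
- spray_bottle: white plastic bottle with blue cap, 60 mm across, 170 mm high, at the right; origin at the centre of its underside. To be left alone
Things that resemble listed ones, but are neither listed nor needed, are in the scene too. What is shaped like the plate_sprouted but blue or orange is not meant.

How it is judged:
By the outcome, as a careful person would: the job done as asked, in the order asked, and still so for the second after the job is handed in, with the robot touching nothing.
It also fails if it takes over 48 s, if anything falls off the work surface, if the arm or the gripper's body presses on something with over 40 N, if the wrist force passes 120 N, or if a joint passes its speed limit or range.

## Working session

There is one attempt and no reset: what is moved stays moved. The work goes in short steps, Python scripts to look and compute and a tool call to move; the robot and the scene stay as the last step left them, time stands still between calls to the robot, and variables do not carry over. Pictures are saved under pics/ and viewed, at most 10 in all, crops included, and the job is handed in when it is done.

Besides the shell and the picture viewer there is one more tool, called after "Emit:" as a command line: name --argument value ..., lists and objects as JSON in quotes. apply_moves: Moves the arm, as the interface text tells. Its arguments: {"type":"object","properties":{"plan":{"type":"string"},"gripper":{"type":"number"}},"required":["plan"]}

```bash
mkdir -p pics; ls
python3 - <<'E'
from rig import bot,capture,camera_model
import cv2
for n in("top","side"):
    cv2.imwrite(f"pics/{n}0.png",capture(n)[:,:,::-1]); print(n,camera_model(n))
print(camera_model("wrist"))
s=bot.read_state();print(s["time_s"],s["position"],s["tcp_rot"],s["force"])
E
```

```text
pics
top {'vertical_fov': 44.86183528319359, 'cx': 320.97805951441194, 'cy': 198.09350558107533, 'position': array([0.4258353 , 0.01522206, 1.53868153]), 'rotation': array([[-0.00912664, -0.99782155,  0.06533657],
       [-0.99993403,  0.00865121, -0.00755582],
       [ 0.00697412, -0.06540122, -0.99783468]])}
side {'vertical_fov': 46.76839777057626, 'cx': 322.2466392394513, 'cy': 203.1614673395996, 'position': array([0.37478921, 0.89482004, 1.21145417]), 'rotation': array([[-0.99141704, -0.08577235,  0.09866789],
       [-0.12942358,  0.75062094, -0.64793344],
       [-0.01848741, -0.65514221, -0.75527936]])}
{'vertical_fov': 68.65606417483484, 'cx': 313.0430662682094, 'cy': 201.806103590122, 'hand_eye': array([[ 3.94633783e-04, -9.68025070e-01, -2.50853159e-01,
         6.83775979e-02],
       [ 9.99999913e-01,  3.48266036e-04,  2.29231694e-04,
         1.03188384e-03],
       [-1.34538391e-04, -2.50853228e-01,  9.68025124e-01,
        -1.97628441e-01],
       [ 0.00000000e+00,  0.00000000e+00,  0.00000000e+00,
         1.00000000e+00]])}
0.1 [ 0.27098999 -0.56237368  0.18597487] [[ 9.00979774e-01  4.33860789e-01 -5.12202777e-04]
 [ 4.33860940e-01 -9.00977846e-01  1.89857708e-03]
 [ 3.62234795e-04 -1.93280433e-03 -9.99998067e-01]] [0.71291442 0.79244058 0.27344216]
```

View pics/top0.png

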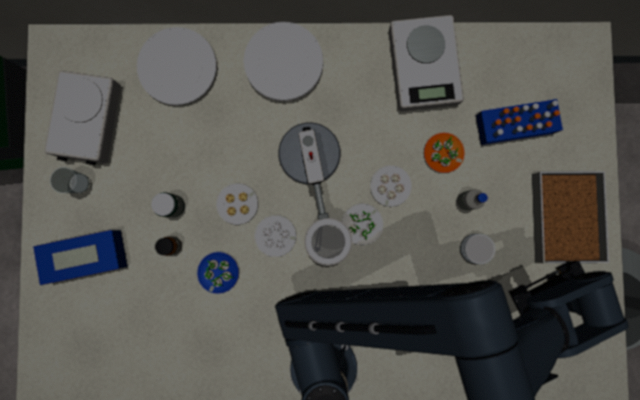

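View pics/side0.png

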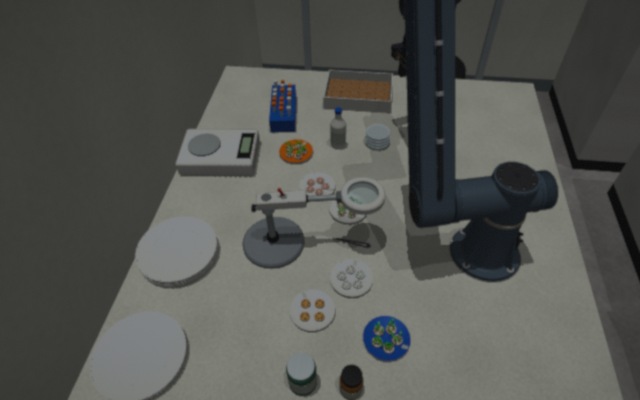

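The top picture shows these candidates for the sprouted plate:
- White with green seedlings, top (365,224), partly under the lens
- Orange decoy, (444,152)
- Blue decoy, (218,272)
- Pink, (391,186)
- Clear, (276,236)
- Amber, (237,204)

I choose the white one with green at (365,224). The lens is at (328,241), the foot at (310,152) and the toggle near (311,155). Next I check this in a close crop.

Run:
```python
import cv2
a=cv2.imread("pics/top0.png")[110:280,260:420]
a=cv2.convertScaleAbs(cv2.resize(a,None,fx=3.5,fy=3.5,interpolation=cv2.INTER_CUBIC),alpha=1.3)
b=cv2.imread("pics/side0.png")[160:300,230:400]
cv2.imwrite("pics/crop.png",a)
```

```text
(no output)
```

View pics/crop.png

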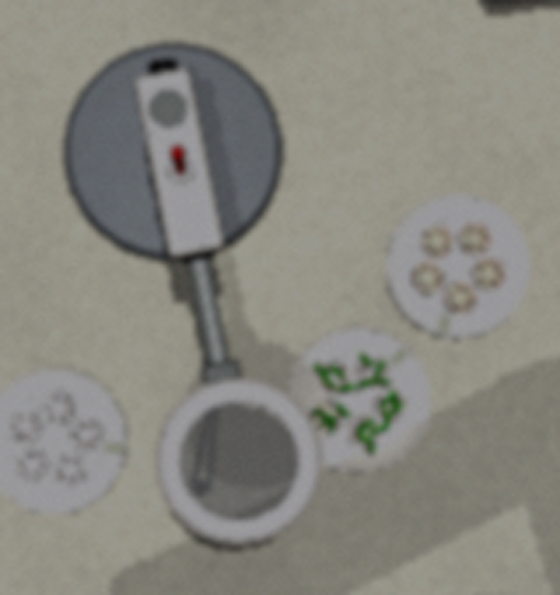

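The crop confirms the choice: a white plate with upright green seedlings, centre at crop (361,397), r≈71. In the same crop, the foot is at (173,152), the pivot disc at (168,109), the lens ring at (240,462) and the toggle ball at about (178,153).

```bash
cat > h.py <<'E'
import numpy as np
from rig import bot,capture,camera_model
def back(n,u,v,z,h=200,pose=None):
    m=camera_model(n);f=200/np.tan(np.radians(m["vertical_fov"]/2))
    if n=="wrist":
        p,R=pose;H=m["hand_eye"];P=p+R@H[:3,3];Q=R@H[:3,:3]
    else:P,Q=m["position"],m["rotation"]
    d=Q@np.array([(u-m["cx"])/f,(v-m["cy"])/f,1]);return P+d*(z-P[2])/d[2]
E
python3 - <<'E'
from h import *
c=lambda x,y,z:back("top",(x+.5)/3.5+259.5,(y+.5)/3.5+109.5,z)
foot=c(173,152,.022);piv=c(168,109,.222);lens=c(240,462,.215);pl=c(361,397,.013);tog=c(178,153,.25)
pk=c(459,266,.013);cl=c(55,442,.013)
for n,p in zip("foot piv lens plate pink clear tog".split(),(foot,piv,lens,pl,pk,cl,tog)):print(n,p[:2].round(4),np.linalg.norm((p-foot)[:2]).round(4))
for o in(foot,piv):
  for p in(lens,pl):
    d=(p-o)[:2];print(np.degrees(np.arctan2(d[1],-d[0])).round(2))
print(bot.read_state()["time_s"])
E
```

```text
foot [0.6679 0.04  ] 0.0
piv [0.67   0.0404] 0.0021
lens [ 0.3935 -0.0134] 0.2795
plate [ 0.4458 -0.1272] 0.2779
pink [ 0.5633 -0.2176] 0.278
clear [0.408  0.1479] 0.2814
tog [0.6307 0.0325] 0.0379
-11.02
-36.98
-11.02
-36.79
0.1
```

Emit:
apply_moves --plan "0 0 -0.8 0 0 0.0136;0 0 -0.8 0 0 0.0136;0 0 -0.8 0 0 0.0136;0 0 -0.8 0 0 0;0.49 -0.52 0 0 0 0;0.49 -0.52 0 0 0 0;0.49 -0.52 0 0 0 0;0.49 -0.52 0 0 0 0;0.49 -0.52 0 0 0 0;0.49 -0.52 0 0 0 0" --gripper -1

```text
time_s: 0.93
position: [0.386, -0.38, 0.3464]
tcp_rot: [[0.982, 0.191, -0.0], [0.191, -0.982, 0.001], [-0.0, -0.001, -1.0]]
force: [0.7, -0.1, 0.0]
opening: 0.323
grasp_force: 0.0
```

Emit:
apply_moves --plan "0.49 -0.52 0 0 0 0;0.49 -0.52 0 0 0 0;0.49 -0.52 0 0 0 0;0.49 -0.52 0 0 0 0;0.49 -0.52 0 0 0 0;0.49 -0.52 0 0 0 0;0.49 -0.52 0 0 0 0;0.49 -0.52 0 0 0 0;0.49 -0.52 0 0 0 0;0.49 -0.52 0 0 0 0"

```text
time_s: 1.77
position: [0.5767, -0.0779, 0.3464]
tcp_rot: [[0.982, 0.191, -0.001], [0.191, -0.982, 0.0], [-0.001, -0.0, -1.0]]
force: [-0.1, 0.6, 0.5]
opening: 0.007
grasp_force: 0.0
```

Emit:
apply_moves --plan "0 0 0 0 0 0;0 0 0 0 0 0;0 0 0 0 0 0"

```text
time_s: 2.02
position: [0.5759, -0.0798, 0.3463]
tcp_rot: [[0.981, 0.192, -0.002], [0.192, -0.981, -0.0], [-0.002, -0.0, -1.0]]
force: [0.3, -1.0, 0.2]
opening: 0.006
grasp_force: 0.0
```

Run:
```python
from h import *
import cv2
s=bot.read_state();print(s["time_s"],s["position"],s["tcp_rot"],s["force"],s["opening"])
cv2.imwrite("pics/w1.png",capture("wrist")[:,:,::-1])
```

```text
2.0167 [ 0.57588943 -0.07979996  0.34625806] [[ 9.81413583e-01  1.91898017e-01 -1.59066125e-03]
 [ 1.91897881e-01 -9.81414870e-01 -2.39046824e-04]
 [-1.60697121e-03 -7.06407231e-05 -9.99998706e-01]] [ 0.28935461 -0.99243694  0.23386327] 0.006205197729385995
```

View pics/w1.png

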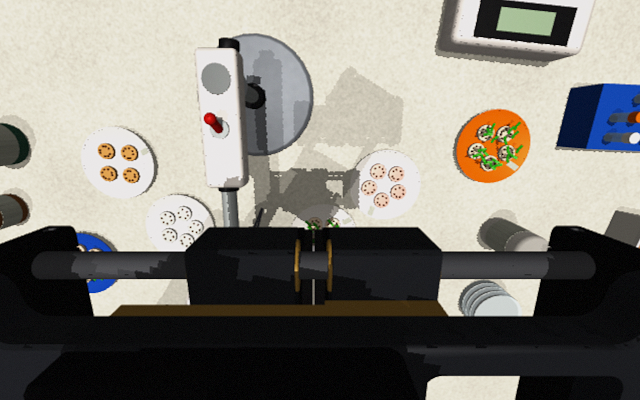

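The wrist picture shows the pivot disc at (216,78), the red ball at (209,120), the toggle base near (223,130) and the tube at (231,205). The move stopped about 14 cm short.

Run:
```python
from h import *
s=bot.read_state();po=(np.array(s["position"]),np.array(s["tcp_rot"]))
P=np.array([.6685,.0402])
for u,v,z in((216,78,.222),(209,120,.2494),(223,130,.226),(231,205,.214)):
    w=back("wrist",u,v,z,pose=po)[:2];d=w-P;print(w.round(4),np.hypot(*d).round(4),np.degrees(np.arctan2(d[1],-d[0])).round(1))
a=np.radians(11);u=np.array([-np.cos(a),-np.sin(a)])
d=P+.009*u-po[0][:2];print((po[1][:2,:2].T@d)/.05)
```

```text
[0.6708 0.0382] 0.003 -138.8
[0.6294 0.0317] 0.04 -12.3
[0.6209 0.0241] 0.0502 -18.7
[0.5371 0.0086] 0.1351 -13.5
[ 2.10079641 -2.01443372]
```

Emit:
apply_moves --plan "0.525 -0.5 0 0 0 0;0.525 -0.5 0 0 0 0;0.525 -0.5 0 0 0 0;0.525 -0.5 0 0 0 0;0 0 0 0 0 0;0 0 0.6 0 0 0;0 0 0.6 0 0 0;0 0 0.6 0 0 0;0 0 0.26 0 0 0;0 0 0 0 0 0"

```text
time_s: 2.9
position: [0.6568, 0.0367, 0.2392]
tcp_rot: [[0.982, 0.189, -0.01], [0.189, -0.982, 0.001], [-0.01, -0.003, -1.0]]
force: [0.0, -0.2, 0.4]
opening: 0.004
grasp_force: 0.0
```

Emit:
apply_moves --plan "0 0 0 0 0 0;-0.1 0 0 0 0 0;-0.1 0 0 0 0 0;-0.1 0 0 0 0 0;-0.1 0 0 0 0 0;-0.08 0 0 0 0 0;-0.06 0 0 0 0 0;-0.06 0 0 0 0 0;0 0 0 0 0 0"

```text
time_s: 3.65
position: [0.6302, 0.0327, 0.244]
tcp_rot: [[0.982, 0.191, -0.0], [0.191, -0.982, -0.0], [-0.0, -0.0, -1.0]]
force: [0.3, 0.0, -0.0]
opening: 0.007
grasp_force: 0.0
```

Emit:
apply_moves --plan "-0.04 0 0 0 0 0;-0.04 0 0 0 0 0;-0.03 0 0 0 0 0;0 0 0 0 0 0;0 0 0 0 0 0"

```text
time_s: 4.07
position: [0.6255, 0.0316, 0.2438]
tcp_rot: [[0.982, 0.191, 0.0], [0.191, -0.982, 0.0], [0.0, -0.0, -1.0]]
force: [0.4, 0.7, 1.2]
opening: 0.009
grasp_force: 0.0
```

Run:
```python
from h import *
import cv2
s=bot.read_state();print(s["position"],s["force"])
a=capture("side")[150:270,220:400,::-1]
cv2.imwrite("pics/s1.png",cv2.resize(a,None,fx=4,fy=4,interpolation=cv2.INTER_CUBIC))
```

```text
[0.62550122 0.03164961 0.24380615] [0.39531925 0.65779579 1.1748394 ]
```

View pics/s1.png

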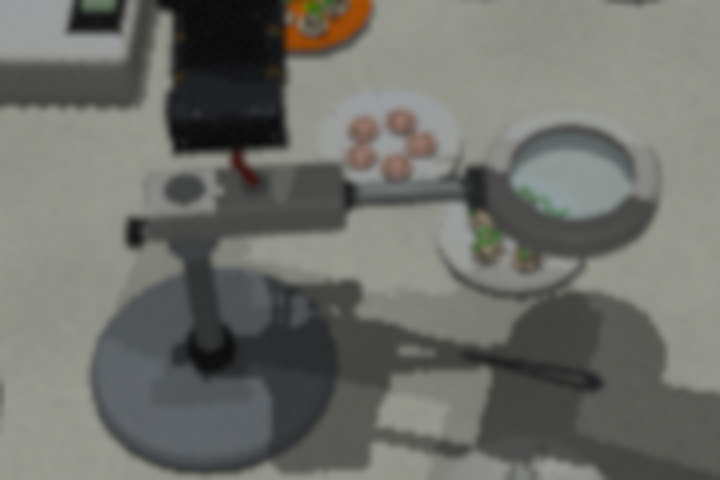

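Run:
```python
from h import *
m=camera_model("side");f=200/np.tan(np.radians(m["vertical_fov"]/2))
def pj(p):
    c=m["rotation"].T@(np.array(p)-m["position"]);return ((np.array([m["cx"],m["cy"]])+f*c[:2]/c[2]-[220,150])*4).round()
a=np.radians(11.2);u=np.array([-np.cos(a),-np.sin(a)]);P=np.array([.6685,.0402])
g=lambda r,z:pj([*(P+r*u),z])
print("base",g(.05,.226),"piv",g(0,.222))
for l in(-.45,-.2,0,.2,.55):print(l,g(.05+.026*np.sin(l),.226+.026*np.cos(l)))
print("tcp",pj(bot.read_state()["position"]))
```

```text
base [252. 179.] piv [183. 187.]
-0.45 [234. 158.]
-0.2 [242. 155.]
0 [249. 154.]
0.2 [257. 154.]
0.55 [269. 157.]
tcp [241. 163.]
```

Run:
```python
from h import *
import cv2
a=capture("side")[170:212,252:312,::-1];b=cv2.imread("pics/side0.png")[170:212,252:312]
z=lambda a:cv2.convertScaleAbs(cv2.resize(a,None,fx=12,fy=12,interpolation=cv2.INTER_CUBIC)[:,:],alpha=1.5)
o=np.vstack([z(a),z(b)]);cv2.imwrite("pics/s2.png",cv2.resize(o,None,fx=.59,fy=.59))
```

```text
(no output)
```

View pics/s2.png

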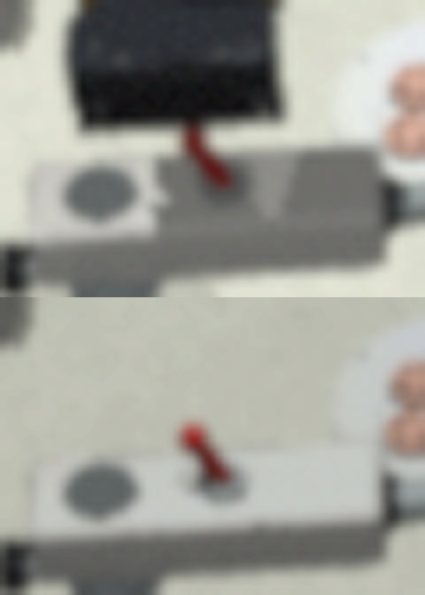

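Run:
```python
from h import *
import cv2
s=bot.read_state();p=np.array(s["position"]);R=np.array(s["tcp_rot"])
print(s["joint_positions"],p)
m=camera_model("side");f=200/np.tan(np.radians(m["vertical_fov"]/2))
def pj(q):
    c=m["rotation"].T@(p+R@np.array(q)-m["position"]);return ((np.array([m["cx"],m["cy"]])+f*c[:2]/c[2]-[252,170])*7.08).round()
for z in(0,-.02,-.07):
  for y in(0,-.015,-.0375,-.0585,-.095):print(z,y,pj([.0375,y,z]),pj([.0095,y,z]),pj([-.0095,y,z]))
w=capture("wrist")[:,:,::-1];cv2.imwrite("pics/w2.png",w)
```

```text
[-7.30894225e+00  2.71363857e+01  7.80127609e+01  2.57425281e-03
  7.48462442e+01  7.16632157e+01] [0.62560414 0.03168324 0.24381406]
0 0 [107. 152.] [177. 148.] [224. 145.]
0 -0.015 [107. 180.] [177. 176.] [225. 173.]
0 -0.0375 [106. 222.] [177. 218.] [225. 215.]
0 -0.0585 [105. 263.] [177. 258.] [226. 255.]
0 -0.095 [103. 335.] [177. 331.] [226. 328.]
-0.02 0 [102. 118.] [172. 114.] [220. 111.]
-0.02 -0.015 [101. 146.] [172. 142.] [221. 139.]
-0.02 -0.0375 [100. 188.] [172. 184.] [221. 181.]
-0.02 -0.0585 [ 99. 229.] [172. 225.] [221. 222.]
-0.02 -0.095 [ 98. 302.] [172. 297.] [222. 294.]
-0.07 0 [88. 29.] [160.  25.] [210.  22.]
-0.07 -0.015 [87. 57.] [160.  53.] [210.  50.]
-0.07 -0.0375 [ 86. 100.] [160.  96.] [210.  93.]
-0.07 -0.0585 [ 85. 141.] [160. 137.] [211. 134.]
-0.07 -0.095 [ 83. 214.] [159. 210.] [211. 207.]
```

View pics/w2.png

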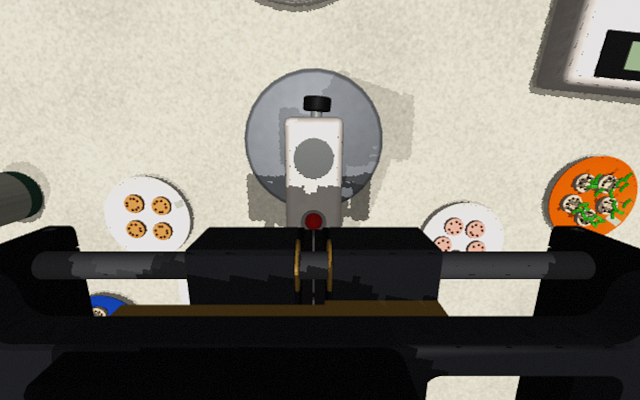

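Run:
```python
from h import *
import cv2
s=bot.read_state();po=(np.array(s["position"]),np.array(s["tcp_rot"]))
P=np.array([.6685,.0402])
for u,v,z in((314,158,.222),(314,221,.2494),(314,221,.252)):
    w=back("wrist",u,v,z,pose=po);print(w.round(4),np.hypot(*(w[:2]-P)).round(4),(po[1].T@(w-po[0])).round(4))
w=capture("wrist")[190:310,240:390,::-1]
cv2.imwrite("pics/w3.png",cv2.convertScaleAbs(cv2.resize(w,None,fx=5,fy=5,interpolation=cv2.INTER_CUBIC),alpha=2.5,beta=20))
```

```text
[0.6706 0.0387 0.222 ] 0.0026 [0.0455 0.0017 0.0218]
[0.6311 0.031  0.2494] 0.0385 [ 0.0052  0.0017 -0.0056]
[0.6319 0.0312 0.252 ] 0.0377 [ 0.0061  0.0017 -0.0082]
```

View pics/w3.png

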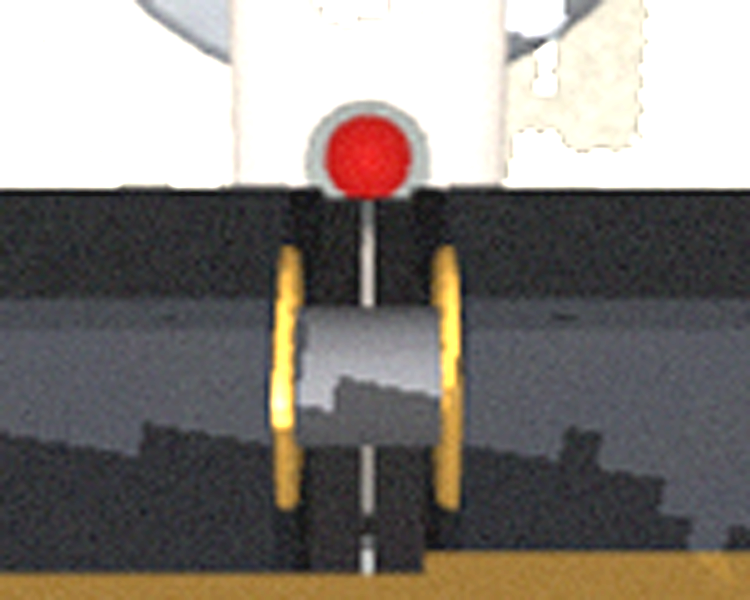

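The ball hasn't moved: in the wrist view it is still at (314,221), r=38.5 mm. Neither picture shows fingers as far down as the reported TCP, so the shut fingertips seem to end higher or be thinner than assumed. I'll back off behind the toggle, go lower and push again while tracking the red blob.

Emit:
apply_moves --plan "0.35 0 0 0 0 0;0.35 0 0 0 0 0;0 0 0 0 0 0;0 0 0.1 0 0 0;0 0 0.1 0 0 0;0 0 0.1 0 0 0;0 0 0 0 0 0;0 0 0 0 0 0"

```text
time_s: 4.93
position: [0.6588, 0.0383, 0.2281]
tcp_rot: [[0.982, 0.191, -0.002], [0.191, -0.982, 0.0], [-0.002, -0.001, -1.0]]
force: [-0.3, 0.4, -0.6]
opening: 0.005
grasp_force: 0.0
```

```bash
cat >> h.py <<'E'
def red(n,box):
    a=capture(n).astype(int);u0,u1,v0,v1=box
    k=(a[...,0]>60)&(a[...,0]>2.2*a[...,1])&(a[...,0]>2.2*a[...,2]);k[:v0]=0;k[v1:]=0;k[:,:u0]=0;k[:,u1:]=0
    v,u=np.nonzero(k);return (len(u),u.mean().round(1),v.mean().round(1),v.min(),u.min(),u.max()) if len(u) else 0
E
python3 - <<'E'
from h import *
import cv2
s=bot.read_state();print(s["position"],s["force"])
print(red("side",(262,300,170,210)))
print(red("wrist",(270,360,120,260)))
a=capture("side")[150:230,220:320,::-1]
cv2.imwrite("pics/s3.png",cv2.convertScaleAbs(cv2.resize(a,None,fx=7,fy=7,interpolation=cv2.INTER_CUBIC),alpha=2))
E
```

```text
[0.65883185 0.03831867 0.22813285] [-0.29136992  0.39038851 -0.63345895]
(6, np.float64(282.0), np.float64(193.5), np.int64(192), np.int64(281), np.int64(283))
0
```

View pics/s3.png

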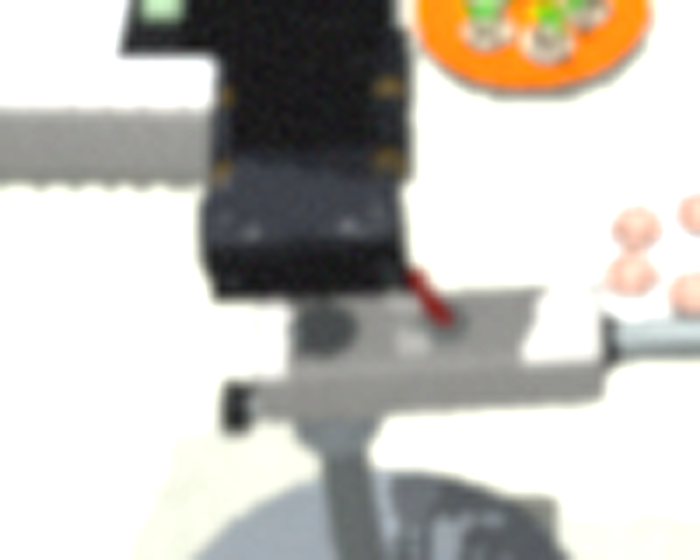

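The picture shows the pivot disc (325,330) uncovered, just where fingertips at the reported TCP would hide it. The red toggle still leans back at (430,295). The black gripper body's edge also sits about 40 mm higher than expected. So the tips are truly higher, and I'll go down in small steps while watching the force.

Emit:
apply_moves --plan "0 0 0.03 0 0 0;0 0 0.03 0 0 0;0 0 0.03 0 0 0;0 0 0.03 0 0 0;0 0 0 0 0 0"

```text
time_s: 5.5
position: [0.6596, 0.0384, 0.2224]
tcp_rot: [[0.982, 0.191, -0.001], [0.191, -0.982, 0.0], [-0.001, -0.0, -1.0]]
force: [0.0, -0.1, 0.2]
opening: 0.006
grasp_force: 0.0
```

Emit:
apply_moves --plan "0 0 0.03 0 0 0;0 0 0.03 0 0 0;0 0 0.03 0 0 0;0 0 0 0 0 0"

```text
time_s: 5.83
position: [0.6596, 0.0384, 0.2179]
tcp_rot: [[0.982, 0.191, -0.001], [0.191, -0.982, 0.0], [-0.001, -0.0, -1.0]]
force: [-0.9, -0.1, 0.6]
opening: 0.008
grasp_force: 0.0
```

The TCP now reads 4 mm below the housing top with no force, so the tips end higher than reported. I continue down.

Emit:
apply_moves --plan "0 0 0.04 0 0 0;0 0 0.04 0 0 0;0 0 0.04 0 0 0;0 0 0.04 0 0 0;0 0 0 0 0 0"

```text
time_s: 6.25
position: [0.6595, 0.0384, 0.2097]
tcp_rot: [[0.982, 0.191, -0.001], [0.191, -0.982, 0.0], [-0.001, -0.0, -1.0]]
force: [-0.1, 0.6, -0.1]
opening: 0.0
grasp_force: 0.0
```

Run:
```python
from h import *
s=bot.read_state();print(s["position"],s["force"])
a=capture("side");
for u in range(252,296,4):
    c=a[170:212,u].sum(1);print(u,[int(x) for x in c[::2]])
```

```text
[0.65945084 0.03838606 0.20969126] [-0.14945537  0.56691729 -0.10070477]
252 [115, 98, 91, 89, 119, 170, 139, 102, 125, 114, 72, 51, 60, 84, 313, 445, 435, 286, 159, 132, 151]
256 [43, 41, 44, 53, 83, 106, 102, 108, 98, 119, 74, 50, 41, 53, 274, 398, 388, 269, 199, 222, 270]
260 [36, 39, 43, 52, 77, 101, 102, 106, 102, 111, 76, 43, 43, 70, 256, 280, 298, 263, 219, 219, 307]
264 [34, 33, 37, 48, 72, 99, 98, 103, 104, 95, 62, 46, 43, 49, 98, 157, 233, 230, 217, 214, 196]
268 [42, 42, 45, 51, 74, 80, 101, 105, 102, 86, 58, 40, 38, 52, 104, 176, 235, 224, 218, 214, 202]
272 [44, 38, 36, 54, 69, 74, 100, 106, 109, 108, 50, 41, 35, 79, 206, 226, 240, 221, 220, 214, 194]
276 [74, 68, 71, 85, 108, 99, 115, 104, 108, 97, 44, 52, 82, 116, 216, 231, 238, 220, 217, 249, 423]
280 [416, 418, 411, 372, 364, 388, 440, 445, 436, 316, 187, 97, 144, 182, 256, 267, 246, 221, 220, 280, 430]
284 [446, 449, 446, 439, 439, 440, 440, 439, 441, 439, 407, 242, 144, 150, 190, 229, 239, 218, 217, 289, 434]
288 [445, 446, 442, 448, 439, 439, 442, 437, 436, 440, 396, 240, 220, 220, 223, 230, 232, 221, 221, 317, 444]
292 [438, 436, 439, 437, 435, 443, 437, 439, 436, 445, 387, 235, 223, 225, 225, 249, 237, 219, 219, 337, 448]
```

Emit:
apply_moves --plan "0 0 0.04 0 0 0;0 0 0.04 0 0 0;0 0 0.04 0 0 0;0 0 0.04 0 0 0;0 0 0 0 0 0"

```text
time_s: 6.72
position: [0.6595, 0.0384, 0.2017]
tcp_rot: [[0.982, 0.191, -0.001], [0.191, -0.982, 0.0], [-0.001, -0.0, -1.0]]
force: [-0.3, -1.1, 0.5]
opening: 0.004
grasp_force: 0.0
```

Emit:
apply_moves --plan "0 0 0.03 0 0 0;0 0 0.03 0 0 0;0 0 0.03 0 0 0;0 0 0.03 0 0 0;0 0 0 0 0 0"

```text
time_s: 7.13
position: [0.6596, 0.0384, 0.1959]
tcp_rot: [[0.982, 0.191, -0.001], [0.191, -0.982, 0.0], [-0.001, -0.0, -1.0]]
force: [-0.0, 0.1, -1.2]
opening: 0.002
grasp_force: 0.0
```

Run:
```python
from h import *
import cv2
s=bot.read_state();print(s["position"],s["force"])
w=capture("wrist")[150:310,200:430,::-1];w=cv2.convertScaleAbs(cv2.resize(w,None,fx=3,fy=3),alpha=2,beta=15)
a=capture("side")[150:230,220:320,::-1];a=cv2.convertScaleAbs(cv2.resize(a,None,fx=6,fy=6,interpolation=cv2.INTER_CUBIC),alpha=2)
cv2.imwrite("pics/s4.png",np.vstack([w[:,:600],a])[:600] if 0 else np.hstack([cv2.resize(w,(400,300)),cv2.resize(a,(400,300))]))
```

```text
[0.65956872 0.03838264 0.195903  ] [-0.04143003  0.06680203 -1.20725328]
```

View pics/s4.png

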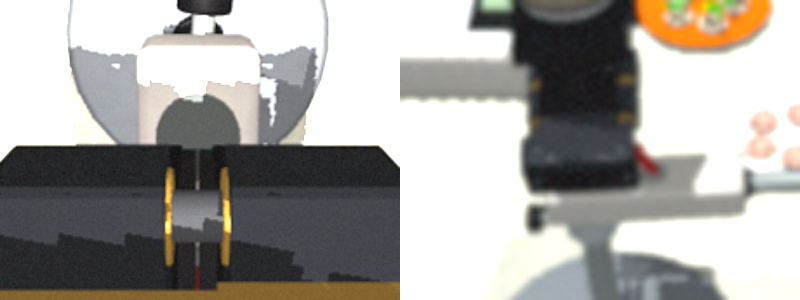

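The wrist part (left) shows the pivot disc at (198,120) and a sliver of red through the gap between the fingers at (198,275). The side part (right) shows the toggle at (650,160), still leaning back just ahead of the gripper. By the body's height the tips should now be near ball level, so I push and track the red blob.

Emit:
apply_moves --plan "-0.08 0 0 0 0 0;-0.08 0 0 0 0 0;-0.08 0 0 0 0 0;-0.08 0 0 0 0 0;-0.08 0 0 0 0 0;0 0 0 0 0 0"

```text
time_s: 7.73
position: [0.6396, 0.0344, 0.1968]
tcp_rot: [[0.982, 0.191, 0.0], [0.191, -0.982, -0.0], [0.0, 0.0, -1.0]]
force: [0.1, 0.7, 0.2]
opening: 0.003
grasp_force: 0.1
```

```bash
cat >> h.py <<'E'
def look():
    s=bot.read_state();print(round(s["time_s"],2),np.round(s["position"],4),np.round(s["force"],2))
    a=capture("side").astype(int);k=(a[...,0]-np.maximum(a[...,1],a[...,2]))[176:206,262:304]
    v,u=np.nonzero(k>25);print("red side",[(int(y)+176,sorted((u[v==y]+262).tolist())[0],sorted((u[v==y]+262).tolist())[-1]) for y in np.unique(v)])
E
python3 -c "
from h import *
look()"
```

```text
7.73 [0.6396 0.0344 0.1968] [0.08 0.74 0.21]
red side []
```

Emit:
apply_moves --plan "-0.08 0 0 0 0 0;-0.08 0 0 0 0 0;-0.08 0 0 0 0 0;-0.06 0 0 0 0 0;0 0 0 0 0 0"

```text
time_s: 8.2
position: [0.6296, 0.0321, 0.1979]
tcp_rot: [[0.982, 0.191, 0.011], [0.191, -0.982, 0.001], [0.011, 0.001, -1.0]]
force: [7.8, 3.2, 0.4]
opening: 0.005
grasp_force: 3.6
```

```bash
python3 -c "
from h import *
look()"
```

```text
8.2 [0.6296 0.0321 0.1979] [7.78 3.2  0.4 ]
red side []
```

Emit:
apply_moves --plan "0.3 0 0 0 0 0;0.4 0 0 0 0 0;0 0 0 0 0 0;0 0 0 0 0 0"

```text
time_s: 8.58
position: [0.6589, 0.0383, 0.1956]
tcp_rot: [[0.981, 0.192, -0.003], [0.192, -0.981, -0.0], [-0.003, -0.0, -1.0]]
force: [-0.5, 0.3, -0.5]
opening: 0.008
grasp_force: 0.0
```

```bash
python3 -c "
from h import *
look()"
```

```text
8.58 [0.6589 0.0383 0.1956] [-0.46  0.28 -0.49]
red side [(189, 287, 287), (190, 286, 288), (191, 286, 287), (192, 285, 286), (193, 284, 285), (194, 283, 285), (195, 283, 284)]
```

The toggle moved. The push met its stop at about 8 N, and the red now runs from its base (284,195) up to (287,189), leaning fully to the lens, as predicted for on. The tips end roughly 40 mm above the reported TCP. Next I go to the tube's left side.

Emit:
apply_moves --plan "0 0 -0.6 0 0 0;0 0 -0.6 0 0 0;0 0 -0.6 0 0 0;-0.75 -0.3 0 0 0 0;-0.75 -0.3 0 0 0 0;-0.75 -0.3 0 0 0 0;-0.75 -0.3 0 0 0 0;0 0 0 0 0 0;0 0 0 0 0 0"

```text
time_s: 9.38
position: [0.4965, 0.0691, 0.2861]
tcp_rot: [[0.981, 0.192, -0.004], [0.192, -0.981, 0.0], [-0.004, -0.001, -1.0]]
force: [1.3, -0.6, 1.0]
opening: 0.001
grasp_force: 0.0
```

Emit:
apply_moves --plan "0 0 0.7 0 0 0;0 0 0.7 0 0 0;0 0 0.6 0 0 0;0 0 0.4 0 0 0;0 0 0.3 0 0 0;0 0 0 0 0 0;0 0 0 0 0 0"

```text
time_s: 9.97
position: [0.5015, 0.0682, 0.1508]
tcp_rot: [[0.982, 0.191, -0.001], [0.191, -0.982, -0.0], [-0.001, -0.0, -1.0]]
force: [-0.9, 0.0, 1.1]
opening: 0.002
grasp_force: 0.0
```

```bash
cat >> h.py <<'E'
P=np.array([.6685,.0402])
def arm(q):
    s=bot.read_state();p=np.array(s["position"])[:2]-P;q=np.radians(q)
    u=np.array([-np.cos(q),np.sin(q)]);n=np.array([np.sin(q),np.cos(q)]);print("r,lat",(p@u).round(4),(p@n).round(4))
E
python3 -c "
from h import *
look();arm(-11.1)"
```

```text
9.97 [0.5015 0.0682 0.1508] [-0.92  0.03  1.15]
red side [(188, 286, 288), (189, 286, 288), (190, 285, 288), (191, 285, 287), (192, 284, 286), (193, 283, 285), (194, 283, 285), (195, 283, 284)]
r,lat 0.1577 0.0595
```

Emit:
apply_moves --plan "0 0.12 0 0 0 0;0 0.12 0 0 0 0;0 0.12 0 0 0 0;0 0.12 0 0 0 0;0 0.12 0 0 0 0;0 0.08 0 0 0 0;0 0.08 0 0 0 -0.004;0 0.08 0 0 0 -0.004;0 0.08 0 0 0 -0.004;0 0 0 0 0 0"

```text
time_s: 10.85
position: [0.5103, 0.0227, 0.1514]
tcp_rot: [[0.964, 0.264, -0.0], [0.264, -0.964, -0.0], [-0.0, -0.0, -1.0]]
force: [0.7, -0.4, -0.0]
opening: 0.006
grasp_force: 0.0
```

Run:
```python
from h import *
import cv2
look();arm(-11.1)
# lens ring search in top view: fit angle via template shift of bright ring
m=camera_model("top");f=200/np.tan(np.radians(m["vertical_fov"]/2))
def pj(p):
    c=m["rotation"].T@(p-m["position"]);return m["cx"]+f*c[0]/c[2],m["cy"]+f*c[1]/c[2]
a=cv2.cvtColor(capture("top"),cv2.COLOR_RGB2GRAY);cv2.imwrite("pics/t1.png",a)
# visibility: brightness around ring predicted at each angle
t=np.linspace(0,2*np.pi,90)
for q in range(-45,-5,3):
    r=np.radians(q);c=np.array([P[0]-.28*np.cos(r),P[1]+.28*np.sin(r),.219])
    v=[[int(a[int(round(y)),int(round(x))]) for x,y in (pj(c+[R*np.cos(k),R*np.sin(k),0]) for k in t)] for R in(.036,.056,.072)]
    print(q,[(int(np.mean(x)),int(np.median(x)),int(np.std(x))) for x in v])
```

```text
10.85 [0.5103 0.0227 0.1514] [ 0.67 -0.4  -0.01]
red side [(187, 287, 287), (188, 286, 288), (189, 285, 288), (190, 285, 287), (191, 284, 286), (192, 284, 285), (193, 283, 285), (194, 282, 284), (195, 282, 283)]
r,lat 0.1584 0.0135
-45 [(103, 109, 15), (106, 110, 9), (105, 110, 11)]
-42 [(100, 106, 14), (105, 110, 13), (104, 109, 12)]
-39 [(104, 109, 12), (103, 109, 13), (109, 110, 4)]
-36 [(101, 111, 17), (108, 110, 8), (103, 109, 15)]
-33 [(100, 108, 17), (106, 110, 10), (98, 109, 21)]
-30 [(98, 107, 19), (101, 110, 17), (90, 108, 28)]
-27 [(92, 97, 17), (90, 104, 22), (87, 110, 35)]
-24 [(91, 97, 19), (78, 79, 30), (81, 97, 33)]
-21 [(84, 97, 28), (73, 71, 32), (75, 93, 38)]
-18 [(77, 87, 33), (72, 84, 36), (66, 74, 39)]
-15 [(53, 65, 27), (68, 86, 38), (62, 66, 39)]
-12 [(42, 36, 22), (69, 76, 44), (60, 38, 41)]
-9 [(37, 27, 21), (50, 50, 31), (59, 38, 42)]
-6 [(26, 25, 11), (40, 30, 25), (46, 36, 32)]
```

Emit:
apply_moves --plan "0 0.08 0 0 0 -0.004;0 0.08 0 0 0 -0.004;0 0.08 0 0 0 -0.004;0 0.08 0 0 0 -0.004;0 0.08 0 0 0 -0.004;0 0.08 0 0 0 -0.004;0 0.08 0 0 0 -0.004;0 0.08 0 0 0 -0.004;0 0.08 0 0 0 -0.004;0 0.08 0 0 0 -0.004"

```text
time_s: 11.78
position: [0.5234, -0.0129, 0.1509]
tcp_rot: [[0.868, 0.497, -0.004], [0.497, -0.868, 0.001], [-0.002, -0.003, -1.0]]
force: [-1.2, 0.7, 0.4]
opening: 0.008
grasp_force: 1.0
```

Emit:
apply_moves --plan "0 0.06 0 0 0 -0.003;0 0.04 0 0 0 -0.002;0 0 0 0 0 0"

```text
time_s: 12.03
position: [0.5275, -0.018, 0.1512]
tcp_rot: [[0.852, 0.523, -0.0], [0.523, -0.852, 0.0], [-0.0, -0.0, -1.0]]
force: [-1.8, 0.5, -0.1]
opening: 0.004
grasp_force: 0.5
```

Run:
```python
from h import *
look();arm(-33);arm(-31)
import cv2
a=capture("top");cv2.imwrite("pics/t2.png",a[:,:,::-1])
b=capture("side");cv2.imwrite("pics/sd2.png",b[:,:,::-1])
# how much of top/side is unoccluded in lens neighbourhood? compare dark pixels
for n in("top","side"):
    im=a if n=="top" else b
    m=camera_model(n);f=200/np.tan(np.radians(m["vertical_fov"]/2))
    t=np.linspace(0,2*np.pi,36,endpoint=False)
    for q in(-37,-35,-33,-31,-29,-27):
        r=np.radians(q);c=np.array([P[0]-.28*np.cos(r),P[1]+.28*np.sin(r),.219])
        o=[]
        for k in t:
            x=m["rotation"].T@(c+.0555*np.array([np.cos(k),np.sin(k),0])-m["position"]);o.append(int(im[int(round(m["cy"]+f*x[1]/x[2])),int(round(m["cx"]+f*x[0]/x[2]))].sum()))
        print(n,q,o)
```

```text
12.03 [ 0.5275 -0.018   0.1512] [-1.75  0.51 -0.05]
red side [(183, 285, 287), (184, 284, 287), (185, 284, 287), (186, 284, 286), (187, 283, 285), (188, 283, 284), (189, 282, 284), (190, 282, 283), (191, 281, 283)]
r,lat 0.1498 0.028
r,lat 0.1507 0.0227
top -37 [268, 273, 291, 299, 309, 150, 87, 91, 87, 91, 88, 134, 211, 217, 215, 229, 243, 232, 338, 353, 299, 320, 335, 332, 322, 331, 332, 331, 328, 330, 311, 322, 314, 314, 284, 307]
top -35 [277, 304, 299, 309, 150, 87, 85, 88, 91, 91, 90, 105, 171, 213, 236, 248, 244, 250, 335, 352, 325, 299, 320, 341, 336, 325, 333, 323, 315, 328, 323, 327, 326, 309, 288, 270]
top -33 [298, 296, 309, 150, 84, 90, 84, 52, 56, 80, 93, 134, 151, 173, 219, 238, 259, 304, 342, 351, 343, 325, 299, 311, 328, 332, 333, 325, 332, 332, 328, 333, 296, 276, 301, 298]
top -31 [333, 339, 150, 84, 85, 59, 54, 109, 94, 84, 69, 103, 133, 108, 286, 338, 348, 354, 350, 353, 343, 343, 325, 329, 308, 300, 315, 312, 309, 314, 302, 300, 295, 306, 303, 317]
top -29 [353, 267, 84, 85, 47, 117, 200, 141, 89, 86, 44, 23, 38, 74, 89, 336, 342, 337, 340, 349, 334, 343, 343, 3
[... 677 characters left out ...]
 424, 422, 427, 427, 430, 412, 345, 373, 424, 451, 451, 441, 427, 409, 415, 411, 410, 406, 408, 408, 412, 414, 414, 407, 348, 292]
side -31 [420, 441, 434, 370, 255, 222, 263, 259, 274, 320, 331, 305, 374, 403, 407, 402, 434, 434, 449, 448, 448, 446, 441, 435, 430, 417, 426, 415, 411, 419, 417, 413, 417, 417, 422, 422]
side -29 [450, 434, 370, 255, 218, 226, 313, 356, 380, 318, 241, 217, 249, 373, 383, 387, 395, 435, 443, 444, 448, 448, 446, 441, 448, 447, 445, 447, 446, 443, 446, 444, 452, 450, 450, 452]
side -27 [444, 396, 255, 218, 220, 306, 375, 368, 370, 368, 315, 233, 218, 266, 311, 291, 321, 365, 379, 431, 431, 440, 448, 451, 424, 413, 396, 410, 389, 311, 388, 364, 341, 399, 438, 444]
```

```bash
cat >> h.py <<'E'
def ringfit(k0=200,k1=360):
    from scipy.ndimage import map_coordinates as mc
    t=np.radians(np.linspace(k0,k1,81));out={}
    for n in("top","side"):
        im=capture(n).astype(float).sum(2);m=camera_model(n);f=200/np.tan(np.radians(m["vertical_fov"]/2))
        def samp(q,R,z):
            r=np.radians(q);c=np.array([P[0]-.28*np.cos(r),P[1]+.28*np.sin(r),z])
            x=(c+R*np.c_[np.cos(t),np.sin(t),0*t]-m["position"])@m["rotation"]
            return mc(im,[m["cy"]+f*x[:,1]/x[:,2],m["cx"]+f*x[:,0]/x[:,2]],order=1)
        qs=np.arange(-48,-5,.2)
        sc=[np.mean([samp(q,R,.219).mean()-samp(q,R,.219).std() for R in(.051,.0555,.060)]) for q in qs]
        i=np.argmax(sc);ok=qs[np.array(sc)>sc[i]-12];out[n]=(round(qs[i],1),round(ok.min(),1),round(ok.max(),1),round(ok.mean(),2))
    print(out)
E
python3 -c "
from h import *
ringfit();ringfit(180,340)"
```

```text
{'top': (np.float64(-29.2), np.float64(-30.2), np.float64(-28.4), np.float64(-29.3)), 'side': (np.float64(-29.2), np.float64(-30.4), np.float64(-28.6), np.float64(-29.5))}
{'top': (np.float64(-29.4), np.float64(-30.2), np.float64(-28.6), np.float64(-29.4)), 'side': (np.float64(-29.4), np.float64(-30.4), np.float64(-28.6), np.float64(-29.5))}
```

Emit:
apply_moves --plan "-0.02 0.08 0 0 0 -0.004;-0.02 0.08 0 0 0 -0.004;-0.02 0.08 0 0 0 -0.004;-0.02 0.06 0 0 0 -0.004;-0.01 0.05 0 0 0 -0.003;0 0 0 0 0 0;0 0 0 0 0 0"

```text
time_s: 12.97
position: [0.5341, -0.0353, 0.1515]
tcp_rot: [[0.784, 0.621, 0.001], [0.621, -0.784, -0.001], [0.0, 0.001, -1.0]]
force: [0.1, -0.4, 0.0]
opening: 0.005
grasp_force: 0.0
```

Run:
```python
from h import *
import cv2
look();ringfit();arm(-36)
# plate centre from both initial pictures: white rim fit over the plate position, unhidden arc (outer rim circle contrast)
for n,arcs in(("top",(-170,60)),("side",(-170,80))):
    im=cv2.imread(f"pics/{n}0.png").astype(float).sum(2);m=camera_model(n);f=200/np.tan(np.radians(m["vertical_fov"]/2))
    from scipy.ndimage import map_coordinates as mc
    t=np.radians(np.linspace(*arcs,90))
    def s(c,R,z):
        x=(np.array([*c,z])+R*np.c_[np.cos(t),np.sin(t),0*t]-m["position"])@m["rotation"]
        return mc(im,[m["cy"]+f*x[:,1]/x[:,2],m["cx"]+f*x[:,0]/x[:,2]],order=1)
    g=[(np.minimum(s((x,y),.061,.014)-s((x,y),.070,.012),40).mean(),x,y) for x in np.arange(.425,.468,.001) for y in np.arange(-.15,-.105,.001)]
    g.sort(reverse=True);print(n,np.mean([k[1:] for k in g[:8]],0),g[0])
```

```text
12.97 [ 0.5341 -0.0353  0.1515] [ 0.14 -0.38  0.02]
red side [(181, 284, 285), (182, 284, 286), (183, 283, 286), (184, 283, 285), (185, 283, 284), (186, 282, 284), (187, 282, 283), (188, 281, 283), (189, 281, 283), (190, 281, 282)]
{'top': (np.float64(-36.2), np.float64(-37.0), np.float64(-35.4), np.float64(-36.2)), 'side': (np.float64(-35.2), np.float64(-35.8), np.float64(-34.8), np.float64(-35.3))}
r,lat 0.1532 0.0183
top [ 0.4415 -0.1235] (np.float64(24.28848859438601), np.float64(0.441), np.float64(-0.12299999999999997))
side [ 0.436875 -0.122125] (np.float64(20.24219102278783), np.float64(0.437), np.float64(-0.12099999999999997))
```

Run:
```python
from h import *
import cv2
from scipy.ndimage import map_coordinates as mc
for n,x0,y0,arc in(("top",.445,-.126,(-180,75)),("side",.442,-.126,(-180,20)),("top",.563,-.2176,(0,360)),("side",.563,-.2176,(0,360)),("top",.408,.148,(0,360)),("side",.408,.148,(0,360))):
    a=cv2.imread(f"pics/{n}0.png").astype(float);im=cv2.GaussianBlur((a[...,2]-a[...,0])/a.sum(2).clip(30),(3,3),0)*1000
    m=camera_model(n);f=200/np.tan(np.radians(m["vertical_fov"]/2));t=np.radians(np.linspace(*arc,120))
    def s(x,y,R,z):
        q=(np.array([x,y,z])+R*np.c_[np.cos(t),np.sin(t),0*t]-m["position"])@m["rotation"]
        return mc(im,[m["cy"]+f*q[:,1]/q[:,2],m["cx"]+f*q[:,0]/q[:,2]],order=1)
    g=sorted([(np.clip(s(x,y,.069,.013)-s(x,y,.061,.013),-20,60).mean(),x,y) for x in np.arange(x0-.015,x0+.016,.001) for y in np.arange(y0-.015,y0+.016,.001)],reverse=True)
    c=np.mean([k[1:] for k in g[:12]],0);d=c-P;print(n,c.round(4),round(g[0][0],1),np.hypot(*d).round(4),np.degrees(np.arctan2(d[1],-d[0])).round(2))
```

```text
top [ 0.4433 -0.1253] 20.4 0.2795 -36.31
side [ 0.4443 -0.1398] 4.4 0.2875 -38.76
top [ 0.5635 -0.2166] 26.0 0.2774 -67.76
side [ 0.5619 -0.2124] 8.9 0.2742 -67.13
top [0.4092 0.149 ] 24.8 0.2812 22.76
side [0.4075 0.1495] 13.2 0.283 22.72
```

Emit:
apply_moves --plan "0 0.02 0 0 0 -0.001;0 0.015 0 0 0 -0.001;0 0 0 0 0 0;0 0 0 0 0 0;0 -0.3 0 0 0 0;0 -0.6 0 0 0 0;0 0 -0.7 0 0 0;0 0 -0.7 0 0 0;0 0 -0.7 0 0 0;0 0 -0.7 0 0 0"

```text
time_s: 13.95
position: [0.5053, -0.0004, 0.2927]
tcp_rot: [[0.776, 0.631, -0.0], [0.631, -0.776, -0.0], [-0.0, -0.0, -1.0]]
force: [1.2, 0.1, -0.5]
opening: 0.003
grasp_force: 0.0
```

Emit:
apply_moves --plan "0 -0.7 -0.3 0 0 0;0 -0.7 -0.3 0 0 0;0 -0.7 -0.3 0 0 0;0 -0.7 -0.3 0 0 0;0 -0.7 0 0 0 0;0 -0.7 0 0 0 0;0 0 0 0 0 0;0 0 0 0 0 0"

```text
time_s: 14.62
position: [0.3722, 0.1628, 0.3515]
tcp_rot: [[0.773, 0.634, 0.001], [0.634, -0.773, -0.0], [0.001, 0.001, -1.0]]
force: [-0.2, 0.2, -0.2]
opening: 0.004
grasp_force: 0.0
```

Run:
```python
from h import *
import cv2
look()
for k in((200,360),(0,360),(60,300)):ringfit(*k)
for n in("top","side"):cv2.imwrite(f"pics/{n}9.png",capture(n)[:,:,::-1])
# other plates unmoved? and tweezers etc: diff vs start
```

```text
14.62 [0.3722 0.1628 0.3515] [-0.22  0.22 -0.21]
red side [(181, 284, 285), (182, 284, 286), (183, 283, 286), (184, 283, 285), (185, 283, 284), (186, 282, 284), (187, 282, 283), (188, 281, 283), (189, 281, 282), (190, 281, 281)]
{'top': (np.float64(-36.4), np.float64(-37.2), np.float64(-35.6), np.float64(-36.4)), 'side': (np.float64(-48.0), np.float64(-48.0), np.float64(-5.2), np.float64(-41.46))}
{'top': (np.float64(-36.4), np.float64(-37.0), np.float64(-36.0), np.float64(-36.5)), 'side': (np.float64(-48.0), np.float64(-48.0), np.float64(-45.6), np.float64(-46.8))}
{'top': (np.float64(-36.4), np.float64(-37.0), np.float64(-36.0), np.float64(-36.5)), 'side': (np.float64(-47.6), np.float64(-48.0), np.float64(-45.8), np.float64(-46.9))}
```

The full ring fit in the top view gives the arm at −36.45° against the plate's −36.3 to −36.9°, about 1–2 mm at the lens. The toggle is fully over and the robot is clear, so I hand in.

```bash
python3 -c "
from rig import bot
print(bot.hand_in())"
```

```text
the job is handed in; nothing more can be done
None
```

The job is handed in: the lens is centred over the sprouted plate to about 1–2 mm by my measurement from the top camera, the red toggle is pushed fully over towards the lens, and the robot is clear of everything.

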